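# Feeler check of the cheese cutter's guide

### The job

Check the clearance of the wire guide on the white cheese-cutter board: take the orange-handled feeler, the middle one of the three thicknesses, out of the wooden rack and slide its blade straight down into the guide's gap, against the drag of its two blue sprung cheeks, until the tip is fully home on the floor of the gap. Let go and leave the feeler standing there upright, gripped by the cheeks, and do not push the small fresh white cheese on the board out of its place.

Things in the scene. Friction and masses are not known exactly. Their poses are not given: they have to be found in the camera images.
- mid_grip (a point): In the orange handle (24 x 34 x 56 mm tall, 30 below to 26 above this point) of the feeler to use, 70-130 g. Below: shoulder 38x44x6, steel blade 9 thick (x), 30 wide (y), rounded tip 86 mm under this point. z up; same after a half turn. Hangs in a 56 mm high wooden rack, 1 of 3 pockets 70 mm apart along y; lift 55+ to clear. Not wanted: green (3 mm, loose), grey (20 mm, too thick).
- slot (a point): Middle of the mouth of the guide's gap, on the line where the feeler's centre ends up. x across the gap (feeler's x goes along it), y along it, z up. Mouth 29 mm wide, narrowing over 18 mm to the 5 mm gap, 64 mm long; floor 44 mm below this point. Feeler home: grip point 42 mm above this point. Fixed on the white board; a wire bow 135 mm tall stands 150 mm away at +x.
- cheek (a joint): The blue sprung cheek on the +x side of the gap: how far it is pushed back along the slot's +x, in m; its twin on the -x side mirrors it. 0 with the gap empty (5 mm wide), about 0.002 with the 9 mm blade centred in it, 0.010 at its stop. Each spring pushes with 2.7 N at 0 and 3.3 N at 0.002: the blade meets a drag of some 2 to 10 N going down and does not sink by its own weight.
- fresh_center (a point): Centre of the small fresh white cheese, a loose wheel 80 mm in diameter and 45 mm high, 0.25 kg, standing on the cutter board (12 mm thick) about 110 mm from the gap; to be left where it is.

How it is judged:
By the outcome, as a careful person would: the job done as asked, in the order asked, and still so for the second after the job is handed in, with the robot touching nothing.
It also fails if it takes over 40 s, if anything falls off the work surface, if the arm or the gripper's body presses on something with over 40 N, if the wrist force passes 120 N, or if a joint passes its speed limit or range.

### The arm

A 6-joint arm with a two-finger parallel gripper is mounted at the origin on the work surface. World frame = base frame: x ahead of the robot, y to its left, z up, the work surface at z = 0. Lengths are in m, angles in rad, forces in N, time in s.
With the tool pointing down it reaches from about 0.35 to 0.775 m from the base axis. Payload 5.5 kg.
Tool frame: the origin (TCP) lies between the finger pads; the fingertips stand 22 mm ahead of it and the grasp point (between the pads) lies 3 mm ahead of it (env.finger_overhang is the distance from the TCP to the fingertips, in m); y points along the fingers, x is the direction in which the jaws open and shut, and the axes are right-handed (so a half turn about y gives the same grasp; the last joint's range is limited). The gripper opens to 85 mm and grips with 20 to 120 N. Pads are 22 mm wide; open, the fingers measure 114 mm over their backs; the gripper's body (76 mm by 85 mm) begins 54 mm behind the grasp point. The pads swing forward as they close: fully open they stand 13 mm farther back than shut.
Start: joints at [1.202, 0.313, 0.046, 1.304, 0, 1.431], TCP at [0.13, 0.56, 0.253] pointing down, gripper open.
Joint ranges: [-2.76, 2.76], [-0.86, 1.69], [-1.03, 1.26], [-2.2, 2.34], [-1.47, 1.5], [-3.14, 3.14]. Speed limits (rad/s): [2.57, 2.57, 3.14, 3.14, 3.14, 3.14].

### API

Orientations are given as a unit quaternion [w, x, y, z].
In Python, from workcell import monitor, cams, job, env gives the robot as it stands.
- The arm moves only by the tool drive_tool, never from a script. Its argument "plan" is text: rows parted by semicolons, each of 7 numbers parted by spaces: the opening, from -1 (shut) to 1 (fully open), then the shift along the tool's x, y, z in mm, then the turn, a rotation vector about the tool's x, y, z in degrees. In form: gripper x y z rx ry rz; .... A call has 1 to 8 rows; each row shifts and turns the pose as measured when the row begins, along the tool's axes as they then stand; what a row does not reach is not made up. A row lasts 1/8 s, in which the tool goes at most 62.5 mm and 10.7 degrees, less where a joint would pass 70% of its speed; a pose out of reach is approached as far as the arm can. A call is refused whole if a number of a shift passes 62.5 or a number of a turn 10.7, either way. A call with a gripper value outside its range is refused whole. The fingers move at their own pace and stop on an object; "grip_force" is the grip in N (left out, the last holds). Time passes only in rows, so rows that do not move let the fingers close. It gives the time, the measured TCP pose, the force and the opening at its end, in the units of the state.
- monitor.get_state(): the state, without advancing time (a new reading comes with each control period).
- cams.read_camera(name): name is "scene" or "side" or "wrist"; returns (picture, depth): 420x560x3 uint8, red, green, blue; 420x560 float32, m along the optical axis (not along the pixel's ray), 0 where there is no reading.
- cams.calibration(name): a dict with "fx", "fy", "cx", "cy" (pixels), "R" (3x3) and "t" (3): a world point X has camera coordinates R X + t. Camera axes: x right, y down, z forward; pixel columns grow to the right and rows downward; lengths in m; the calibration is good to about 2 mm. A picture is of the moment at which its call begins: read the wrist's pose just before it. calibration takes no time and is no camera call; for the wrist camera it gives the pose at the moment of the call.
- job.hand_in(): hands the job in, once; it reports no verdict.
The state is a dict: "clock": time; "joint_pos": joint angles; "qvel": joint speeds; "tau": joint torques, N m; "tcp_pos": TCP position; "orientation": TCP orientation; "wrist_force": force on the tool from outside, world axes, zero at the start; "ft_torque": the same for the moment, N m; "finger_gap": finger opening in m.
Only numpy, scipy, OpenCV 4.12 (cv2) and the standard library are available. Lean on these libraries where they do the work, as an engineer would, in place of code of your own. Each camera call takes 0.05 s, during which the arm holds its last target.

## Working session

There is one attempt and no reset: what is moved stays moved. The work goes in short steps, Python scripts to look and compute and a tool call to move; the robot and the scene stay as the last step left them, time stands still between calls to the robot, and variables do not carry over. Pictures are saved under pics/ and viewed, and the job is handed in when it is done.

Besides the shell and the picture viewer there is one more tool, called after "Emit:" by a JSON object that holds its "name" and its "arguments". drive_tool: Moves the arm, as the interface text tells. Its arguments: {"type":"object","properties":{"plan":{"type":"string"},"grip_force":{"type":"number"}},"required":["plan"]}

```bash
mkdir -p pics; ls
cat > h.py <<'E'
import numpy as np, cv2
from workcell import monitor, cams, job, env
def shot(n,name):
    c=cams.calibration(n); p,d=cams.read_camera(n)
    cv2.imwrite(f'pics/{name}.png',p[:,:,::-1]); np.savez(f'pics/{name}.npz',p=p,d=d,**{k:np.array(v) for k,v in c.items()})
def cloud(name):
    z=np.load(f'pics/{name}.npz'); d=z['d']; v,u=np.mgrid[0:420,0:560]
    X=np.stack([(u-z['cx'])/z['fx']*d,(v-z['cy'])/z['fy']*d,d],-1)
    W=(X-z['t'])@z['R']; W[d==0]=np.nan
    return z['p'],W
E
python3 - <<'E'
from h import *
s=monitor.get_state(); print(s)
for n in('scene','side','wrist'): shot(n,n+'0')
a=[cv2.imread(f'pics/{n}0.png') for n in('scene','side','wrist')]
E
```

```text
pics
{'clock': 0.0, 'joint_pos': array([ 1.20241067e+00,  3.13982987e-01,  4.49610984e-02,  1.30363005e+00,
       -7.94425856e-06,  1.43115465e+00]), 'qvel': array([-0.00103216, -0.00068414,  0.00196451, -0.00183094, -0.00125954,
       -0.00050169]), 'tau': array([ 1.19504821e-03, -4.80623531e+01,  2.98534012e+01,  1.90199038e-02,
        3.15645877e-06,  1.73159987e-05]), 'tcp_pos': array([0.13023948, 0.55955005, 0.25241146]), 'orientation': array([-0.55345962,  0.55412935,  0.43910757, -0.4402359 ]), 'wrist_force': array([-0.13977275, -0.12679548, -0.09148924]), 'ft_torque': array([-0.0267563 , -0.04412561,  0.03463925]), 'finger_gap': 0.08542000474714606}
```

View pics/scene0.png

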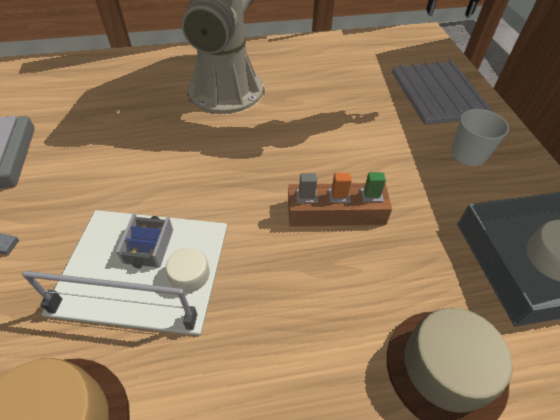

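View pics/side0.png

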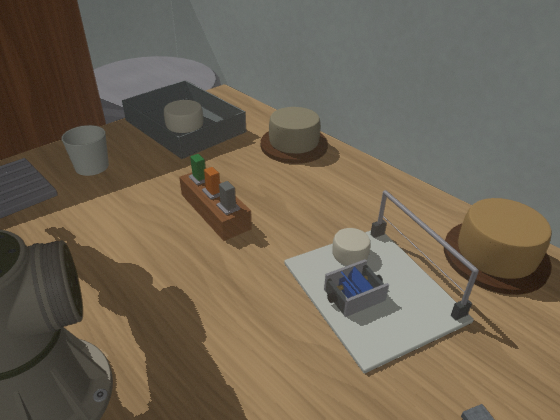

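View pics/wrist0.png

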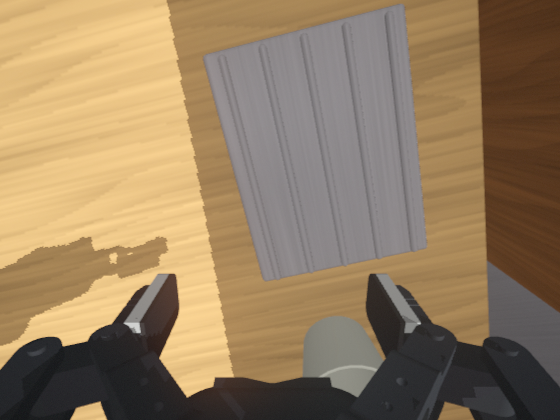

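The scene picture shows the rack with the orange handle at about (341,187), the guide with blue cheeks at about (147,238), the cheese at (187,270) and the bow in front of it. The side picture shows the same objects: orange at (212,181), guide at (357,287), cheese at (351,247). Next I'll measure them.

Run:
```python
from h import *
for n in('scene0','side0'):
    p,W=cloud(n); hsv=cv2.cvtColor(p,cv2.COLOR_RGB2HSV); H,S,V=[hsv[...,i].astype(int) for i in range(3)]
    ok=~np.isnan(W[...,0])
    box={'scene0':{'or':(325,165,358,205),'gn':(360,168,390,205),'gy':(295,168,322,205),'bl':(120,215,175,265),'ch':(160,245,215,295)},
         'side0':{'or':(200,160,225,200),'gn':(186,150,210,190),'gy':(215,178,240,215),'bl':(325,260,390,310),'ch':(328,225,375,270)}}[n]
    for k,(a,b,c,d) in box.items():
        r=np.zeros(H.shape,bool); r[b:d,a:c]=1
        m={'or':(H<14)&(S>190)&(V>120),'gn':(H>45)&(H<80)&(S>120),'gy':(S<70),'bl':(H>108)&(H<130)&(S>110),'ch':(W[...,2]>.03)&(S<80)}[k]&r&ok
        P=W[m]
        if k in('or','gn','gy'): 
            zt=np.percentile(P[:,2],98); P2=P[P[:,2]>zt-.006]
        elif k=='ch':
            zt=np.percentile(P[:,2],95); P2=P[P[:,2]>zt-.006]
        else: P2=P; zt=P[:,2].max()
        rc=cv2.minAreaRect((P2[:,:2]*1000).astype(np.float32))
        print(n,k,len(P),len(P2),'ztop',zt.round(4),'mean',P2.mean(0).round(4),'rect',np.round(rc[0],1),np.round(rc[1],1),round(rc[2],1))
    b={'scene0':(105,200,185,275),'side0':(315,250,400,320)}[n]
    cv2.imwrite(f'pics/{n}_g.png',cv2.resize(p[b[1]:b[3],b[0]:b[2],::-1],None,fx=7,fy=7,interpolation=2))
```

```text
Traceback (most recent call last):
IndexError: index -1 is out of bounds for axis 0 with size 0
```

```bash
cat > m.py <<'E'
from h import *
for n in('scene0','side0'):
    p,W=cloud(n); hsv=cv2.cvtColor(p,cv2.COLOR_RGB2HSV)
    pts={'scene0':[(341,180),(341,175),(375,185),(307,180),(147,238),(187,265)],'side0':[(212,181),(212,173),(198,167),(228,195),(357,287),(351,240)]}[n]
    for u,v in pts: print(n,u,v,hsv[v,u],W[v,u])
    b={'scene0':(105,200,185,275),'side0':(315,250,400,320)}[n]
    cv2.imwrite(f'pics/{n}_g.png',cv2.resize(p[b[1]:b[3],b[0]:b[2],::-1],None,fx=7,fy=7,interpolation=2))
E
python3 m.py
```

```text
scene0 341 180 [ 11 176 180] [0.51252402 0.19951054 0.11372984]
scene0 341 175 [ 11 180 204] [0.50052159 0.20258669 0.11541038]
scene0 375 185 [ 50 101  76] [0.5263509  0.26936143 0.1012558 ]
scene0 307 180 [ 30  15 116] [0.50216583 0.13119482 0.11458217]
scene0 147 238 [113  96  96] [ 0.53656039 -0.20323383  0.03661141]
scene0 187 265 [ 23  37 220] [ 0.62430012 -0.12268821  0.05385322]
side0 212 181 [ 12 172  98] [0.49570785 0.18920733 0.09964167]
side0 212 173 [ 13 186 159] [0.50040007 0.19338103 0.11742821]
side0 198 167 [ 53 104  64] [0.50501721 0.25658002 0.1012915 ]
side0 228 195 [20 34 68] [0.48597393 0.11781709 0.10348818]
side0 357 287 [110 126  89] [ 0.54120941 -0.21003201  0.03249855]
side0 351 240 [ 24  32 169] [ 0.61767601 -0.12768833  0.05495961]
```

```bash
cat >> m.py <<'E'
print()
for n in('scene0','side0'):
    p,W=cloud(n); hsv=cv2.cvtColor(p,cv2.COLOR_RGB2HSV); H,S,V=[hsv[...,i].astype(int) for i in range(3)]
    def rep(k,P):
        rc=cv2.minAreaRect((P[:,:2]*1000).astype(np.float32))
        print(n,k,len(P),'z',np.percentile(P[:,2],[5,50,95]).round(4),'mean',P.mean(0).round(4),'rect',np.round(rc[0],1),np.round(rc[1],1),round(rc[2],1))
    near=lambda x,y,r:(np.hypot(W[...,0]-x,W[...,1]-y)<r)
    top=lambda m,t:m&(W[...,2]>t)
    rep('or',W[top(near(.503,.197,.035)&(H<15)&(S>140),.110)])
    rep('gn',W[top(near(.51,.265,.035)&(H>40)&(H<80),.108)])
    rep('gy',W[top(near(.495,.13,.035)&(S<70),.108)])
    rep('blue',W[near(.54,-.21,.06)&(H>105)&(H<130)&(S>70)])
    rep('guide',W[near(.54,-.21,.075)&(W[...,2]>.05)])
    rep('cheese',W[near(.62,-.125,.05)&(W[...,2]>.05)])
    rep('board',W[near(.55,-.2,.3)&(W[...,2]>.009)&(W[...,2]<.016)&(S<40)&(V>120)])
    rep('rack',W[near(.5,.2,.13)&(W[...,2]>.050)&(W[...,2]<.06)])
E
python3 m.py|sed -n '/^$/,$p'
```

```text
scene0 or 168 z [0.1111 0.1153 0.1175] mean [0.5075 0.2036 0.115 ] rect [506.3 204.7] [34.2 25.1] 81.2
scene0 gn 159 z [0.1096 0.1156 0.1175] mean [0.5184 0.2722 0.1149] rect [517.  272.9] [32.9 22.6] 81.4
scene0 gy 169 z [0.1096 0.1154 0.1177] mean [0.4984 0.1344 0.1149] rect [495.9 134.9] [33.1 25.6] 82.4
scene0 blue 597 z [0.026  0.0391 0.0537] mean [ 0.5382 -0.2096  0.0407] rect [ 527.3 -206.3] [61.9 60.2] 75.1
scene0 guide 442 z [0.0507 0.0533 0.0554] mean [ 0.5385 -0.2068  0.0533] rect [ 537.7 -206.7] [80.1 95.1] 73.7
scene0 cheese 1135 z [0.0519 0.0549 0.0567] mean [ 0.6245 -0.1245  0.0547] rect [ 622.5 -124.7] [74.9 75.6] 60.9
scene0 board 8890 z [0.0092 0.0104 0.0123] mean [ 0.6002 -0.2311  0.0105] rect [ 562.3 -286.4] [439.6 249.4] 73.7
scene0 rack 1827 z [0.0518 0.0542 0.0593] mean [0.5154 0.2    0.0545] rect [505.6 205.1] [215.5  78.7] 82.1
side0 or 106 z [0.1108 0.1164 0.1189] mean [0.5029 0.1988 0.1159] rect [503.9 200.3] [34.6 22.3] 84.0
side0 gn 112 z [0.1094 0.1158 0.1184] mean [0.5124 0.2684 0.115 ] rect [514.3 271. ] [34.3 24.8] 80.5
side0 gy 134 z [0.1096 0.1163 0.1188] mean [0.4922 0.1303 0.1154] rect [494.1 131.9] [36.8 23.5] 83.9
side0 blue 569 z [0.0255 0.0412 0.0556] mean [ 0.5372 -0.205   0.0424] rect [ 546.6 -210.3] [66.8 57.3] 73.0
side0 guide 549 z [0.0507 0.0548 0.0575] mean [ 0.5373 -0.2107  0.0545] rect [ 537.  -208.4] [80.4 94.8] 74.0
side0 cheese 740 z [0.0523 0.0564 0.0587] mean [ 0.617  -0.1302  0.0562] rect [ 620.  -129.1] [75.4 75.5] 81.0
side0 board 9262 z [0.01   0.012  0.0141] mean [ 0.5624 -0.2545  0.012 ] rect [ 580.1 -220.9] [300.5 251.2] 73.6
side0 rack 935 z [0.0521 0.0552 0.0589] mean [0.4877 0.1795 0.0552] rect [505. 201.] [220.9  76.9] 82.2
```

View pics/scene0_g.png

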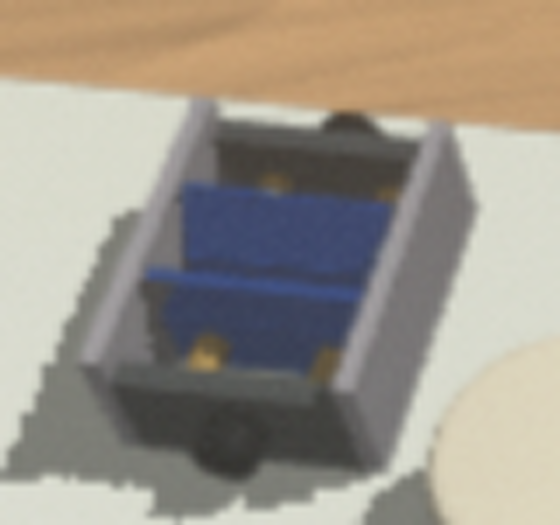

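View pics/side0_g.png

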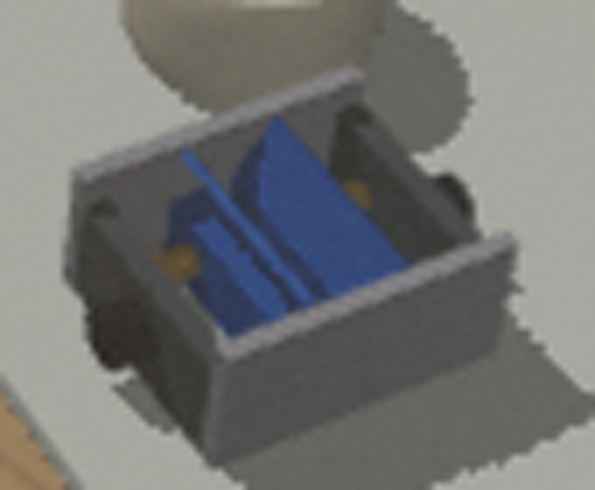

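```bash
cat > go.py <<'E'
from h import *
import sys
from scipy.spatial.transform import Rotation as Ro
def goal(x,y,zg,yaw,off=3):
    # grasp point target; tool z down; tool x along yaw (mod 180)
    s=monitor.get_state(); q=s['orientation']; R=Ro.from_quat([q[1],q[2],q[3],q[0]])
    M=R.as_matrix(); best=None
    for a in(yaw,yaw+180):
        a=np.radians(a); X=np.array([np.cos(a),np.sin(a),0]); Z=np.array([0,0,-1.]); T=np.stack([X,np.cross(Z,X),Z],1)
        rv=(R.inv()*Ro.from_matrix(T)).as_rotvec(degrees=True)
        if best is None or np.linalg.norm(rv)<np.linalg.norm(best): best=rv
    tcp=np.array([x,y,zg+off])/1000
    d=M.T@(tcp-s['tcp_pos'])*1000
    print('t',round(s['clock'],2),'tcp',(s['tcp_pos']*1000).round(1),'xaxis yaw',np.degrees(np.arctan2(M[1,0],M[0,0])).round(2),'tilt',np.degrees(np.arccos(-M[2,2])).round(2),'gap',s['finger_gap'],'F',s['wrist_force'].round(2),'j',s['joint_pos'].round(2))
    print('tool shift',d.round(1),'rotvec',best.round(2))
if __name__=='__main__': goal(*map(float,sys.argv[1:]))
E
python3 go.py 505 202.5 210 -8; python3 -c "
from h import *
c=cams.calibration('wrist');C=-c['R'].T@c['t'];print(C,c['R'],c['fx'])"
```

```text
t 0.15 tcp [130.3 559.7 252.6] xaxis yaw 76.89 tilt 90.01 gap 0.08555422739781528 F [ 1.32 -0.37  0.55] j [ 1.2   0.31  0.05  1.3  -0.    1.43]
tool shift [-262.8   39.9 -445.9] rotvec [-71.57  65.55  65.44]
[0.05271459 0.57861267 0.37362432] [[ 0.22701369  0.97388842 -0.00247677]
 [ 0.92637471 -0.21515214  0.30909457]
 [ 0.30049073 -0.07246311 -0.95102808]] 326.8200862923189
```

Here the tool's y axis is the approach direction, along the fingers, so I'll correct the helper.

```bash
sed -i 's/T=np.stack(.*$/T=np.stack([X,Z,np.cross(X,Z)],1)/; s/arccos(-M\[2,2\])/arccos(-M[2,1])/' go.py
python3 go.py 505 202.5 210 -8; python3 -c "
from h import *
s=monitor.get_state();q=s['orientation']
from go import Ro
M=Ro.from_quat([q[1],q[2],q[3],q[0]]).as_matrix();print(M.round(3))
c=cams.calibration('wrist');C=-c['R'].T@c['t'];print(M.T@(C-s['tcp_pos']))"
```

```text
t 0.15 tcp [130.3 559.7 252.6] xaxis yaw 76.89 tilt 0.08 gap 0.08555422739781528 F [ 1.32 -0.37  0.55] j [ 1.2   0.31  0.05  1.3  -0.    1.43]
tool shift [-262.8   39.9 -445.9] rotvec [ 5.000e-02  8.489e+01 -7.000e-02]
[[ 0.227 -0.    -0.974]
 [ 0.974 -0.001  0.227]
 [-0.001 -1.     0.   ]]
[ 0.00066513 -0.12101454  0.0799035 ]
```

```bash
cat > plan.py <<'E'
from go import *
def plan(x,y,zg,yaw,n,off=3):
    s=monitor.get_state(); q=s['orientation']; R=Ro.from_quat([q[1],q[2],q[3],q[0]])
    M=R.as_matrix(); best=None
    for a in(yaw,yaw+180):
        a=np.radians(a); X=np.array([np.cos(a),np.sin(a),0]); Z=np.array([0,0,-1.]); T=np.stack([X,Z,np.cross(X,Z)],1)
        rv=(R.inv()*Ro.from_matrix(T)).as_rotvec(degrees=True)
        if best is None or np.linalg.norm(rv)<np.linalg.norm(best): best=rv
    d=(np.array([x,y,zg+off])/1000-s['tcp_pos'])*1000/n
    for i in range(n):
        Mi=(R*Ro.from_rotvec(best*i/n,degrees=True)).as_matrix()
        print((Mi.T@d).round(0),(best/n).round(1))
plan(*map(float,sys.argv[1:5]),int(sys.argv[5]))
E
python3 plan.py 505 202.5 210 -8 10
```

```text
[-26.   4. -45.] [ 0.   8.5 -0. ]
[-19.   4. -48.] [ 0.   8.5 -0. ]
[-12.   4. -50.] [ 0.   8.5 -0. ]
[ -5.   4. -52.] [ 0.   8.5 -0. ]
[  3.   4. -52.] [ 0.   8.5 -0. ]
[ 11.   4. -51.] [ 0.   8.5 -0. ]
[ 18.   4. -49.] [ 0.   8.5 -0. ]
[ 25.   4. -45.] [ 0.   8.5 -0. ]
[ 31.   4. -41.] [ 0.   8.5 -0. ]
[ 37.   4. -36.] [ 0.   8.5 -0. ]
```

Emit:
{"name": "drive_tool", "arguments": {"plan": "1 -26 4 -45 0 8.5 0; 1 -19 4 -48 0 8.5 0; 1 -12 4 -50 0 8.5 0; 1 -5 4 -52 0 8.5 0; 1 3 4 -52 0 8.5 0; 1 11 4 -51 0 8.5 0; 1 18 4 -49 0 8.5 0; 1 25 4 -45 0 8.5 0"}}

```text
clock: 1.15
tcp_pos: [0.4325, 0.263, 0.2178]
orientation: [-0.705, 0.706, 0.044, -0.045]
wrist_force: [1.0, -0.0, -0.6]
finger_gap: 0.0853
```

```bash
python3 go.py 505 202.5 210 -8; python3 plan.py 505 202.5 210 -8 4
```

```text
t 1.15 tcp [432.5 263.  217.8] xaxis yaw 7.16 tilt 0.11 gap 0.08532503936022694 F [ 0.98 -0.03 -0.6 ] j [ 0.39  0.2  -0.2   1.18 -0.    1.83]
tool shift [ 64.4   4.7 -69.1] rotvec [ 0.09 15.16 -0.07]
[ 16.   1. -17.] [ 0.   3.8 -0. ]
[ 17.   1. -16.] [ 0.   3.8 -0. ]
[ 18.   1. -15.] [ 0.   3.8 -0. ]
[ 19.   1. -14.] [ 0.   3.8 -0. ]
```

Emit:
{"name": "drive_tool", "arguments": {"plan": "1 16 1 -17 0 3.8 0; 1 17 1 -16 0 3.8 0; 1 18 1 -15 0 3.8 0; 1 19 1 -14 0 3.8 0; 1 0 0 0 0 0 0"}}

```text
clock: 1.78
tcp_pos: [0.5075, 0.1961, 0.2114]
orientation: [-0.704, 0.706, -0.057, 0.054]
wrist_force: [0.4, 0.4, -0.4]
finger_gap: 0.0851
```

```bash
python3 go.py 505 202.5 210 -8; python3 -c "
from h import *
shot('wrist','w1')"
```

```text
t 1.77 tcp [507.5 196.1 211.4] xaxis yaw -9.01 tilt 0.3 gap 0.08512676252945713 F [ 0.43  0.35 -0.38] j [ 0.22  0.27 -0.11  1.19 -0.    1.95]
tool shift [-3.5 -1.6  5.9] rotvec [ 0.19 -1.01 -0.24]
```

View pics/w1.png

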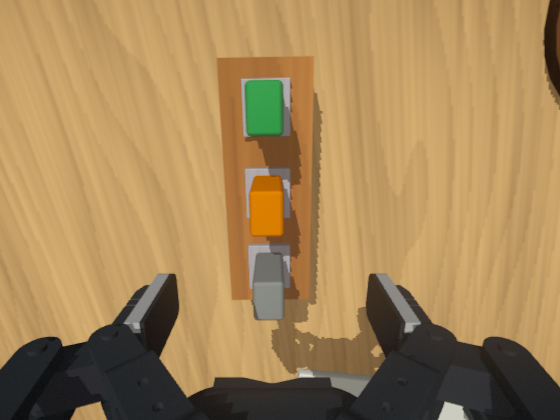

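The wrist picture shows green at (264,107), orange at (267,206) and grey at (269,285), with nothing between the open fingers and the orange handle. Next I'll take the handle's pose from it.

```bash
cat > m2.py <<'E'
from h import *
p,W=cloud('w1'); hsv=cv2.cvtColor(p,cv2.COLOR_RGB2HSV); H,S,V=[hsv[...,i].astype(int) for i in range(3)]
def rep(k,P):
    rc=cv2.minAreaRect((P[:,:2]*1000).astype(np.float32)); mm=(P[:,:2].min(0)+P[:,:2].max(0))/2
    print(k,len(P),'z',np.percentile(P[:,2],[5,50,95]).round(4),'mean',P.mean(0).round(4),'rect',np.round(rc[0],1),np.round(rc[1],1),round(rc[2],1))
near=lambda x,y,r:(np.hypot(W[...,0]-x,W[...,1]-y)<r)
Z=W[...,2]
o=(H<16)&(S>140)&near(.505,.2,.04)
rep('or',W[o&(Z>.112)]); rep('or',W[o&(Z>.107)])
rep('gn',W[near(.517,.27,.04)&(Z>.112)&(H>40)&(H<80)])
rep('gy',W[near(.495,.133,.04)&(Z>.112)&(Z<.13)])
rep('rack',W[near(.5,.2,.15)&(Z>.053)&(Z<.06)])
E
python3 m2.py
```

```text
or 80 z [0.1153 0.1174 0.1184] mean [0.5123 0.1981 0.1183] rect [494.9 198.5] [52.9 30. ] 13.3
or 81 z [0.1152 0.1174 0.1184] mean [0.5124 0.1984 0.1182] rect [495.  198.6] [53.1 30.2] 13.6
gn 2055 z [0.1166 0.1183 0.1195] mean [0.5143 0.2745 0.1182] rect [514.1 274.3] [33.2 23.5] 81.6
gy 1285 z [0.115  0.1183 0.1194] mean [0.4949 0.1379 0.118 ] rect [494.4 135.9] [35.  23.6] 81.4
rack 13360 z [0.0554 0.0565 0.0577] mean [0.5074 0.2233 0.0565] rect [504.3 204.2] [215.9  75.2] 81.9
```

```bash
sed -i 's/(H<16)&(S>140)/(H<25)\&(S>140)/' m2.py; python3 m2.py; python3 go.py 504.3 204.5 94 -8.4
```

```text
or 1583 z [0.1161 0.1183 0.1195] mean [0.5046 0.206  0.1182] rect [491.2 206.9] [33.6 50.6] 81.5
or 1642 z [0.1143 0.1183 0.1195] mean [0.5046 0.2066 0.1179] rect [491.2 206.9] [33.7 50.5] 81.7
gn 2055 z [0.1166 0.1183 0.1195] mean [0.5143 0.2745 0.1182] rect [514.1 274.3] [33.2 23.5] 81.6
gy 1285 z [0.115  0.1183 0.1194] mean [0.4949 0.1379 0.118 ] rect [494.4 135.9] [35.  23.6] 81.4
rack 13360 z [0.0554 0.0565 0.0577] mean [0.5074 0.2233 0.0565] rect [504.3 204.2] [215.9  75.2] 81.9
t 1.82 tcp [506.7 196.7 211.4] xaxis yaw -8.93 tilt 0.33 gap 0.08552439024039216 F [ 0.45 -0.03 -0.08] j [ 0.22  0.27 -0.11  1.19 -0.    1.95]
tool shift [ -3.1 114.4   7.7] rotvec [ 0.18 -0.53 -0.27]
```

Emit:
{"name": "drive_tool", "arguments": {"plan": "1 -3 20 8 0.2 -0.5 -0.3; 1 0 30 0 0 0 0; 1 0 30 0 0 0 0; 1 0 20 0 0 0 0; 1 0 0 0 0 0 0"}}

```text
clock: 2.45
tcp_pos: [0.5006, 0.2088, 0.1095]
orientation: [0.706, -0.705, 0.049, -0.048]
wrist_force: [0.4, 0.2, -0.2]
finger_gap: 0.0853
```

```bash
python3 go.py 504.3 205 92 -8.4; python3 -c "
from h import *
shot('wrist','w2')"
```

```text
t 2.45 tcp [500.6 208.8 109.5] xaxis yaw -7.88 tilt 0.11 gap 0.08532720904079759 F [ 0.38  0.15 -0.18] j [ 0.25  0.34 -0.29  0.95  0.    1.95]
tool shift [ 4.2 14.4 -3.2] rotvec [-0.08  0.52 -0.07]
```

View pics/w2.png

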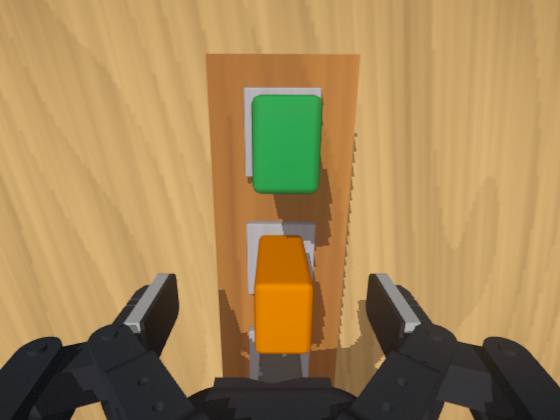

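Both fingers are clear of the orange handle, which sits at about column 284. The jaw centre is at about 272, which matches the +4 mm still to go.

Emit:
{"name": "drive_tool", "arguments": {"plan": "1 4 7 -3 0 0.5 0; 1 0 7 0 0 0 0; 1 0 0 0 0 0 0; 1 0 0 0 0 0 0"}}

```text
clock: 3.0
tcp_pos: [0.5067, 0.206, 0.0984]
orientation: [0.706, -0.704, 0.05, -0.053]
wrist_force: [0.2, 0.1, 0.8]
finger_gap: 0.0854
```

```bash
python3 go.py 504.3 205 92 -8.4
```

```text
t 3.0 tcp [506.7 206.   98.4] xaxis yaw -8.36 tilt 0.35 gap 0.08540566110044953 F [0.16 0.1  0.8 ] j [ 0.24  0.35 -0.3   0.92  0.    1.96]
tool shift [-2.2  3.4 -1.4] rotvec [-0.23  0.04  0.26]
```

Emit:
{"name": "drive_tool", "arguments": {"plan": "1 -2 3 0 0 0 0; 1 0 0 0 0 0 0; 1 0 0 0 0 0 0"}}

```text
clock: 3.38
tcp_pos: [0.5048, 0.2064, 0.0956]
orientation: [0.707, -0.704, 0.05, -0.053]
wrist_force: [-0.8, 0.1, -0.1]
finger_gap: 0.0853
```

```bash
python3 go.py 504.3 205 92 -8.4; python3 go.py 504.3 205 92 -8.4
```

```text
t 3.38 tcp [504.8 206.4  95.6] xaxis yaw -8.36 tilt 0.38 gap 0.0853394663494887 F [-0.75  0.07 -0.06] j [ 0.24  0.35 -0.31  0.91  0.    1.96]
tool shift [-0.3  0.6 -1.4] rotvec [-0.24  0.04  0.3 ]
t 3.38 tcp [504.8 206.4  95.6] xaxis yaw -8.36 tilt 0.38 gap 0.0853394663494887 F [-0.75  0.07 -0.06] j [ 0.24  0.35 -0.31  0.91  0.    1.96]
tool shift [-0.3  0.6 -1.4] rotvec [-0.24  0.04  0.3 ]
```

Emit:
{"name": "drive_tool", "arguments": {"plan": "-1 0 0 0 0 0 0; -1 0 0 0 0 0 0; -1 0 0 0 0 0 0; -1 0 0 0 0 0 0; -1 0 0 0 0 0 0; -1 0 0 0 0 0 0; -1 0 0 0 0 0 0", "grip_force": 70}}

```text
clock: 4.25
tcp_pos: [0.5051, 0.2065, 0.0959]
orientation: [0.707, -0.704, 0.049, -0.054]
wrist_force: [-0.9, 0.1, 0.6]
finger_gap: 0.0232
```

```bash
python3 go.py 504.3 205 92 -8.4
```

```text
t 4.25 tcp [505.1 206.5  95.9] xaxis yaw -8.36 tilt 0.42 gap 0.023193774583599613 F [-0.89  0.09  0.55] j [ 0.24  0.35 -0.3   0.91  0.    1.96]
tool shift [-0.5  0.9 -1.6] rotvec [-0.26  0.04  0.33]
```

Emit:
{"name": "drive_tool", "arguments": {"plan": "-1 0 -15 0 0 0 0; -1 0 -25 0 0 0 0; -1 0 -30 0 0 0 0; -1 0 -30 0 0 0 0; -1 0 -10 0 0 0 0; -1 0 0 0 0 0 0; -1 0 0 0 0 0 0"}}

```text
clock: 5.12
tcp_pos: [0.5031, 0.2057, 0.2106]
orientation: [0.706, -0.704, 0.05, -0.053]
wrist_force: [-0.0, -0.3, -1.7]
finger_gap: 0.023
```

```bash
python3 plan.py 537.5 -207.5 200 -16.3 9; python3 -c "
from go import *
goal(537.5,-207.5,200,-16.3)
for n in('scene','side','wrist'): shot(n,n+'3')
a=[cv2.imread(f'pics/{n}3.png') for n in('scene','side','wrist')]
cv2.imwrite('pics/c3.png',np.hstack([a[1][100:300,100:400],a[2][180:380,130:430]]))"
```

```text
[ 10.   1. -45.] [-0.   0.9  0. ]
[ 11.   1. -45.] [-0.   0.9  0. ]
[ 12.   1. -45.] [-0.   0.9  0. ]
[ 13.   1. -44.] [-0.   0.9  0. ]
[ 13.   1. -44.] [-0.   0.9  0. ]
[ 14.   1. -44.] [-0.   0.9  0. ]
[ 15.   1. -44.] [-0.   0.9  0. ]
[ 15.   1. -43.] [-0.   0.9  0. ]
[ 16.   1. -43.] [-0.   0.9  0. ]
t 5.12 tcp [503.1 205.7 210.6] xaxis yaw -8.36 tilt 0.29 gap 0.023047627816743427 F [-0.04 -0.33 -1.69] j [ 0.24  0.26 -0.13  1.18  0.    1.96]
tool shift [  94.1    6.6 -403.9] rotvec [-0.22  7.94  0.2 ]
```

View pics/c3.png

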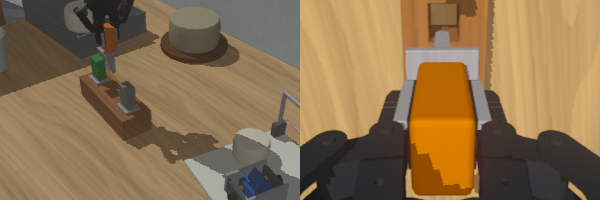

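View pics/scene3.png

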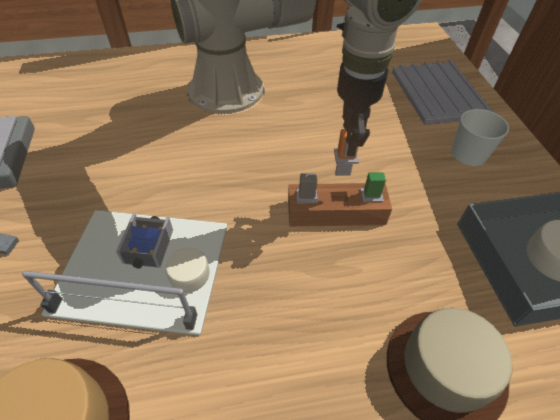

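The feeler is out of the rack and held upright: handle between the pads, blade hanging below, the other two still in their pockets. I'll carry it past the guide so the wrist camera, which is on the +y side, can see the gap.

Emit:
{"name": "drive_tool", "arguments": {"plan": "-1 10 1 -45 0 0.9 0; -1 11 1 -45 0 0.9 0; -1 12 1 -45 0 0.9 0; -1 13 1 -44 0 0.9 0; -1 13 1 -44 0 0.9 0; -1 14 1 -44 0 0.9 0; -1 15 1 -44 0 0.9 0; -1 10 0 -44 0 0.9 0"}}

```text
clock: 6.28
tcp_pos: [0.5287, -0.1679, 0.1969]
orientation: [0.703, -0.698, 0.095, -0.094]
wrist_force: [0.8, -0.9, -0.9]
finger_gap: 0.0235
```

```bash
python3 plan.py 520 -265 200 -16.3 3;python3 go.py 520 -265 200 -16.3
```

```text
[  6.  -2. -32.] [-0.1  0.3 -0. ]
[  6.  -2. -32.] [-0.1  0.3 -0. ]
[  6.  -2. -32.] [-0.1  0.3 -0. ]
t 6.28 tcp [ 528.7 -167.9  196.9] xaxis yaw -15.3 tilt 0.41 gap 0.02349177385563948 F [ 0.84 -0.88 -0.95] j [-0.46  0.3  -0.11  1.16  0.01  1.38]
tool shift [ 17.2  -6.8 -95.9] rotvec [-0.38  1.   -0.15]
```

Emit:
{"name": "drive_tool", "arguments": {"plan": "-1 6 -2 -32 0 0.3 0; -1 6 -2 -32 0 0.3 0; -1 4 -2 -20 0 0.3 0; -1 0 0 0 0 0 0; -1 0 0 0 0 0 0"}}

```text
clock: 6.9
tcp_pos: [0.5194, -0.2578, 0.1982]
orientation: [0.703, -0.696, 0.104, -0.099]
wrist_force: [-0.0, 0.1, -1.7]
finger_gap: 0.0235
```

```bash
python3 -c "
from go import *
goal(537.5,-207.5,200,-16.3)
shot('wrist','w4')"
```

```text
t 6.9 tcp [ 519.4 -257.8  198.2] xaxis yaw -16.51 tilt 0.74 gap 0.023461644363369876 F [-0.02  0.1  -1.66] j [-0.6   0.35 -0.04  1.2   0.01  1.26]
tool shift [ 3.  -4.3 53.4] rotvec [-0.53 -0.21 -0.52]
```

View pics/w4.png

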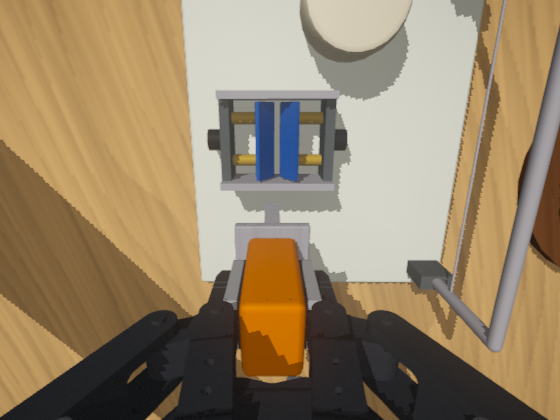

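The guide is fully visible: end plates at rows 95 and 183, blue cheeks at columns 256–299 with the gap at about 277. The cheese's edge is at (355,30). The blade shows at (272,212).

```bash
cat > m4.py <<'E'
from h import *
import sys
p,W=cloud('w4'); hsv=cv2.cvtColor(p,cv2.COLOR_RGB2HSV); H,S,V=[hsv[...,i].astype(int) for i in range(3)]
def rep(k,P):
    rc=cv2.minAreaRect((P[:,:2]*1000).astype(np.float32))
    print(k,len(P),'z',np.percentile(P[:,2],[5,50,95]).round(4),'rect',np.round(rc[0],1),np.round(rc[1],1),round(rc[2],2))
Z=W[...,2]
r=np.zeros(H.shape,bool); r[80:200,195:360]=1
rep('guide',W[r&(Z>.047)&(S<80)])
rep('floor/board',W[r&(Z<.016)])
b=r&(H>105)&(H<130)&(S>100)&~np.isnan(Z)
yaw=np.radians(-16.3); ex=np.array([np.cos(yaw),np.sin(yaw)]); ey=np.array([-ex[1],ex[0]])
P=W[b]; uv=(P[:,:2]*1000-[537.5,-207.5])@np.stack([ex,ey],1)
print('blue rows'); 
for lo in range(-30,31,10):
    m=abs(uv[:,1]-lo)<3; 
    if m.sum()<10: continue
    t=m&(P[:,2]>.051)
    print(lo,m.sum(),'x',uv[m,0].min().round(1),uv[m,0].max().round(1),'tops',np.sort(uv[t,0])[[0,-1]].round(1) if t.any() else '',P[m,2].max().round(4))
v=140
for u in range(215,345,2): print(u,(W[v,u]*1000).round(0) if 0 else ((W[v,u,:2]*1000-[537.5,-207.5])@np.stack([ex,ey],1)).round(1),round(Z[v,u]*1000,1),p[v,u])
E
python3 m4.py
```

```text
guide 2586 z [0.0472 0.0561 0.0574] rect [ 536.9 -207.2] [78.3 93.9] 73.81
floor/board 10218 z [0.0113 0.0125 0.0137] rect [ 533.  -210.8] [111.1 162.9] 74.69
blue rows
-30 153 x -19.2 15.5 tops [-17.5  15.5] 0.0574
-20 257 x -19.1 15.3 tops [-17.4  15.3] 0.0574
-10 264 x -18.9 15.1 tops [-17.1  15.1] 0.0573
0 277 x -18.7 15.8 tops [-17.7  15.8] 0.0581
10 286 x -20.8 15.6 tops [-17.7  15.6] 0.0574
20 284 x -19.5 15.5 tops [-17.4  15.5] 0.0577
30 183 x -19.1 15.2 tops [-17.2  15.2] 0.0573
215 [-53.1   0.7] 39.6 [69 66 60]
217 [-51.5   0.6] 39.0 [67 65 60]
219 [-49.8   0.6] 38.9 [74 73 69]
221 [-46.8   1.4] 47.2 [ 99 100  97]
223 [-45.3   1.3] 46.2 [ 99 101  98]
225 [-43.7   1.3] 46.0 [97 99 96]
227 [-42.    1.3] 46.2 [ 99 100  98]
229 [-40.5   1.2] 45.4 [86 87 84]
231 [-39.6   0.7] 39.5 [61 59 57]
233 [-39.8  -0.7] 24.7 [60 59 58]
235 [-39.4  -1.7] 13.1 [132 131 122]
237 [-37.7  -1.7] 12.6 [142 142 132]
239 [-35.8  -1.8] 12.4 [141 141 131]
241 [-34.1  -1.9] 11.3 [141 141 130]
243 [-32.   -1.7] 13.6 [141 141 132]
245 [-30.4  -1.9] 11.5 [141 141 131]
247 [-28.4  -1.7] 12.9 [142 142 132]
[... 954 characters left out ...]
303 [23.3 -2. ] 11.7 [140 140 131]
305 [25.2 -2.1] 11.2 [139 139 130]
307 [26.9 -1.9] 12.7 [141 140 131]
309 [28.8 -2. ] 12.1 [139 140 130]
311 [30.5 -1.9] 13.1 [140 140 130]
313 [32.5 -2. ] 11.9 [213 213 201]
315 [34.1 -1.9] 13.4 [213 213 201]
317 [36.  -1.9] 13.0 [213 213 201]
319 [38. -2.] 12.0 [170 171 160]
321 [38.2 -0.9] 24.1 [64 65 65]
323 [38.3  0.1] 35.6 [65 65 64]
325 [38.3  1.1] 46.7 [90 94 91]
327 [40.1  1. ] 45.6 [96 98 96]
329 [41.6  1. ] 46.5 [ 97 100  98]
331 [43.3  1. ] 46.3 [ 97 100  98]
333 [45.  1.] 45.8 [97 99 97]
335 [47.8  0.4] 39.4 [61 61 59]
337 [49.4  0.4] 39.9 [63 63 62]
339 [51.1  0.4] 39.6 [63 63 62]
341 [52.9  0.4] 39.3 [63 64 61]
343 [54.3  0.4] 40.4 [64 64 60]
```

```bash
cat > m5.py <<'E'
from h import *
import sys
from scipy.spatial.transform import Rotation as Ro
n=sys.argv[1]; tcp=np.array(eval(sys.argv[2]))/1000; q=monitor.get_state()['orientation']; M=Ro.from_quat([q[1],q[2],q[3],q[0]]).as_matrix()
p,W=cloud(n); T=(W-tcp)@M*1000
hsv=cv2.cvtColor(p,cv2.COLOR_RGB2HSV); H,S,V=[hsv[...,i].astype(int) for i in range(3)]
for v in (206,210,214,218,222): print(v,[(u,*T[v,u].round(0).astype(int),p[v,u].mean().round()) for u in range(258,288,2)])
for v in (230,240,250): print(v,[(u,*T[v,u].round(0).astype(int)) for u in range(230,316,3)])
o=(H<25)&(S>150)&(V>60)&(T[...,1]<5)&(T[...,1]>-40)&(abs(T[...,0])<30)&(abs(T[...,2])<40)
P=T[o]; print(len(P),np.percentile(P,[1,50,99],axis=0).round(1))
t=o&(T[...,1]<-20); P=T[t];rc=cv2.minAreaRect(P[:,[0,2]].astype(np.float32));print('top',np.median(P[:,1]),rc)
E
python3 m5.py w4 "[519.4,-257.8,198.2]"
```

```text
206 [(258, np.int64(-14), np.int64(186), np.int64(-14), np.float64(138.0)), (260, np.int64(-12), np.int64(186), np.int64(-14), np.float64(138.0)), (262, np.int64(-10), np.int64(185), np.int64(-14), np.float64(138.0)), (264, np.int64(-9), np.int64(187), np.int64(-14), np.float64(140.0)), (266, np.int64(-4), np.int64(79), np.int64(19), np.float64(140.0)), (268, np.int64(-3), np.int64(79), np.int64(19), np.float64(140.0)), (270, np.int64(-2), np.int64(80), np.int64(19), np.float64(153.0)), (272, np.int64(-1), np.int64(80), np.int64(19), np.float64(140.0)), (274, np.int64(1), np.int64(78), np.int64(19), np.float64(139.0)), (276, np.int64(2), np.int64(80), np.int64(19), np.float64(138.0)), (278, np.int64(3), np.int64(79), np.int64(19), np.float64(139.0)), (280, np.int64(7), np.int64(187), np.int64(-14), np.float64(138.0)), (282, np.int64(9), np.int64(185), np.int64(-13), np.float64(138.0)), (284, np.int64(11), np.int64(184), np.int64(-13), np.float64(138.0)), (286, np.int64(13), np.int64(186), np.int64(-14), np.float64(138.0))]
210 [(258, np.int64(-14), np.int64(186), np.int64(-18), np.fl
[... 7894 characters left out ...]
p.int64(17)), (287, np.int64(6), np.int64(16), np.int64(17)), (290, np.int64(8), np.int64(16), np.int64(17)), (293, np.int64(9), np.int64(17), np.int64(17)), (296, np.int64(11), np.int64(19), np.int64(16)), (299, np.int64(13), np.int64(33), np.int64(9)), (302, np.int64(15), np.int64(32), np.int64(10)), (305, np.int64(16), np.int64(32), np.int64(10)), (308, np.int64(18), np.int64(32), np.int64(10)), (311, np.int64(39), np.int64(184), np.int64(-60)), (314, np.int64(42), np.int64(186), np.int64(-61))]
7076 [[-12.5 -24.6 -17.6]
 [ -0.6 -22.3   8.3]
 [ 11.    4.   16.1]]
top -22.939094444298775 ((-0.436553955078125, -2.142671585083008), (23.919206619262695, 35.09501266479492), 0.1969900131225586)
```

```bash
cat > m6.py <<'E'
from h import *
import sys
from scipy.spatial.transform import Rotation as Ro
s=monitor.get_state(); tcp=s['tcp_pos']; q=s['orientation']; M=Ro.from_quat([q[1],q[2],q[3],q[0]]).as_matrix()
a=np.degrees(np.arctan2(M[1,0],M[0,0])); 
print('clock',round(s['clock'],2))
X=np.array([M[0,0],M[1,0],0]);X/=np.linalg.norm(X);Z=np.array([0,0,-1.]);B=np.stack([X,Z,np.cross(X,Z)],1) # level tool frame
p,W=cloud(sys.argv[1]); T=(W-tcp)@B*1000
hsv=cv2.cvtColor(p,cv2.COLOR_RGB2HSV); H,S,V=[hsv[...,i].astype(int) for i in range(3)]
m=(abs(T[...,0])<4)&(T[...,1]>45)&(T[...,1]<85)&(abs(T[...,2]-18)<8)
P=T[m]; f=np.polyfit(P[:,1],P[:,2],1); print('blade n',len(P),'z(y=86)',np.polyval(f,86).round(2),'slope deg',np.degrees(np.arctan(f[0])).round(2))
m2=(abs(T[...,0])<9)&(T[...,1]>5)&(T[...,1]<85)&(abs(T[...,2]-18)<8)&(T[...,1]>45)
print('blade x',np.percentile(T[m2][:,0],[2,50,98]).round(2))
o=(H<25)&(S>150)&(abs(T[...,0])<9)&(T[...,1]>-15)&(T[...,1]<25)&(T[...,2]>10)&(T[...,2]<25)
P=T[o]; f=np.polyfit(P[:,1],P[:,2],1); print('handle n',len(P),'z(y=0)',f[1].round(2),'slope',np.degrees(np.arctan(f[0])).round(2))
m=(abs(T[...,0])<17)&(T[...,1]>25)&(T[...,1]<38)&(abs(T[...,2])<24)&~((H<25)&(S>120)); print('shoulder y',np.median(T[m][:,1]))
E
python3 m6.py w4
python3 - <<'E'
from h import *
shot('side','side5'); shot('scene','scene5')
a=cv2.imread('pics/side5.png');cv2.imwrite('pics/side5c.png',cv2.resize(a[130:330,230:480],None,fx=3,fy=3))
E
```

```text
clock 6.95
blade n 242 z(y=86) 20.07 slope deg 4.25
blade x [-5.38 -1.19  3.11]
handle n 2093 z(y=0) 15.6 slope 4.33
shoulder y 31.722062497259145
```

View pics/side5c.png

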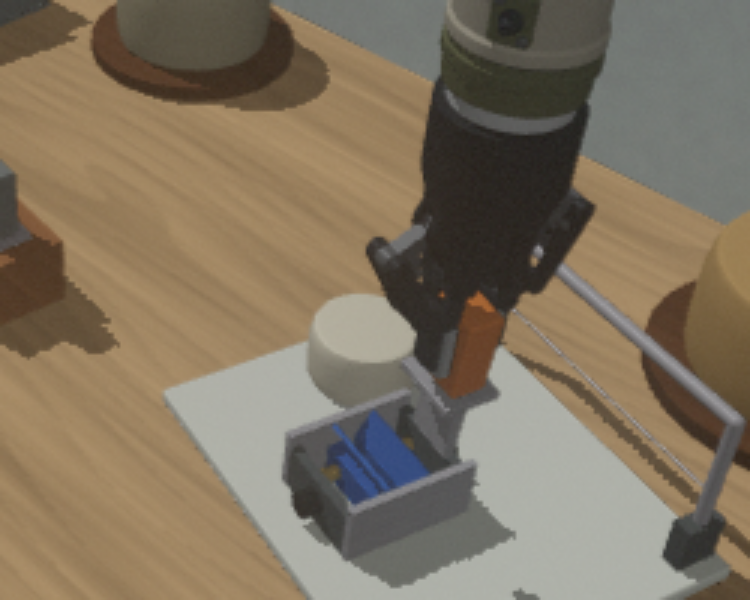

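Run:
```python
from h import *
ya=np.radians(-8.2); ey=np.array([-np.sin(ya),np.cos(ya)]);ex=np.array([np.cos(ya),np.sin(ya)])
for n in('w1','w2'):
    p,W=cloud(n)
    for k,c in(('or',(.5043,.205)),('gn',(.5141,.2743)),('gy',(.4944,.1359))):
        d=W[...,:2]-np.array(c); y=d@ey; x=d@ex
        m=(abs(x)<.008)&(y>.010)&(y<.025)&(W[...,2]>.068)&(W[...,2]<.110)
        if m.sum()<30: continue
        f=np.polyfit(W[m][:,2],y[m],1); print(n,k,m.sum(),'dy/dz deg',np.degrees(np.arctan(f[0])).round(2),f[1]+.09*f[0])
for n in('side5','side3','scene5','scene3'):
    p,W=cloud(n); hsv=cv2.cvtColor(p,cv2.COLOR_RGB2HSV);H,S=hsv[...,0].astype(int),hsv[...,1].astype(int)
    c,ya=((.520,-.258),-16.5) if '5' in n else ((.503,.206),-8.4)
    ya=np.radians(ya);ey=np.array([-np.sin(ya),np.cos(ya)]);ex=np.array([np.cos(ya),np.sin(ya)])
    d=W[...,:2]-np.array(c); y=d@ey; x=d@ex; m=(H<16)&(S>120)&(W[...,2]>.16)&(np.hypot(x,y)<.04)
    print(n,m.sum()); 
    P=np.stack([x,y,W[...,2]],-1)[m]*1000
    for nm,s in (('+y',P[:,1]>12),('-y',P[:,1]<-12)):
        Q=P[s]; 
        if len(Q)>25: print(nm,len(Q),'deg',np.degrees(np.arctan(np.polyfit(Q[:,2],Q[:,1],1)[0])).round(2))
```

```text
w1 or 261 dy/dz deg 0.06 0.01649465082626259
w1 gy 452 dy/dz deg 0.03 0.016305177583931806
w2 or 1314 dy/dz deg 0.09 0.016656474896975675
w2 gy 801 dy/dz deg 0.27 0.016484378392784525
side5 405
-y 325 deg -1.25
side3 320
-y 266 deg 2.61
scene5 337
+y 271 deg -3.34
scene3 204
-y 163 deg 1.29
```

The wrist camera reads the racked handles as vertical to within 0.3°, so the held feeler really is tilted about 4.3°, with its tip towards +y. I'll grip harder and level the feeler before inserting.

Emit:
{"name": "drive_tool", "arguments": {"plan": "-1 0 0 0 0 0 0; -1 0 0 0 -2.2 -0.1 -0.3; -1 0 0 0 -2.2 -0.1 -0.3; -1 0 0 0 0 0 0; -1 0 0 0 0 0 0", "grip_force": 100}}

```text
clock: 7.68
tcp_pos: [0.5202, -0.2552, 0.1991]
orientation: [-0.674, 0.726, -0.101, 0.096]
wrist_force: [-0.0, 0.4, -1.1]
finger_gap: 0.0232
```

```bash
cat > rel.py <<'E'
from go import *
def rel(x,y,z):
    s=monitor.get_state(); q=s['orientation']; M=Ro.from_quat([q[1],q[2],q[3],q[0]]).as_matrix()
    print('t',round(s['clock'],2),'tcp',(s['tcp_pos']*1000).round(1),'yaw',np.degrees(np.arctan2(M[1,0],M[0,0])).round(2),'gap',round(s['finger_gap'],4),'F',s['wrist_force'].round(1),'Tq',s['ft_torque'].round(2))
    D=np.array([x,y,z])-s['tcp_pos']*1000
    print('to target, tool axes',(M.T@D).round(1),' lateral only',(M.T@(D*[1,1,0])).round(1),'down1mm',(M.T@[0,0,-1]).round(3))
if __name__=='__main__': rel(*map(float,sys.argv[1:]))
E
python3 -c "
from h import *
shot('wrist','w6')"; python3 m6.py w6; python3 rel.py 537.5 -206.2 160
```

```text
clock 7.72
blade n 250 z(y=86) 13.06 slope deg -0.53
blade x [-4.54 -0.32  4.15]
handle n 2139 z(y=0) 15.74 slope -0.46
shoulder y 33.02902133545248
t 7.72 tcp [ 520.1 -255.2  199.1] yaw -16.03 gap 0.0228 F [ 0.2  0.5 -2. ] Tq [0.01 0.02 0.  ]
to target, tool axes [ 3.  35.2 54.6]  lateral only [ 3.2 -3.8 51.8] down1mm [-0.003  0.997  0.073]
```

Emit:
{"name": "drive_tool", "arguments": {"plan": "-1 1 -1 15 0.4 0.2 0; -1 1 -1 20 0 0 0; -1 1 -1 15 0 0 0; -1 0 0 0 0 0 0; -1 0 0 0 0 0 0"}}

```text
clock: 8.35
tcp_pos: [0.5384, -0.204, 0.1985]
orientation: [-0.677, 0.723, -0.102, 0.097]
wrist_force: [0.3, -0.8, -1.3]
finger_gap: 0.023
```

```bash
python3 -c "
from h import *
shot('wrist','w7')"; python3 m6.py w7; python3 rel.py 537.3 -205.9 155
```

```text
clock 8.4
blade n 251 z(y=86) 13.83 slope deg 0.04
blade x [-4.54 -0.3   4.15]
handle n 2148 z(y=0) 15.78 slope -0.02
shoulder y 32.87031061149791
t 8.4 tcp [ 538.4 -204.1  198.5] yaw -16.21 gap 0.0229 F [ 0.4  0.  -1.1] Tq [ 0.02 -0.06  0.01]
to target, tool axes [-0.7 43.6  0.8]  lateral only [-0.5  0.1 -2. ] down1mm [-0.003  0.998  0.065]
```

View pics/w7.png

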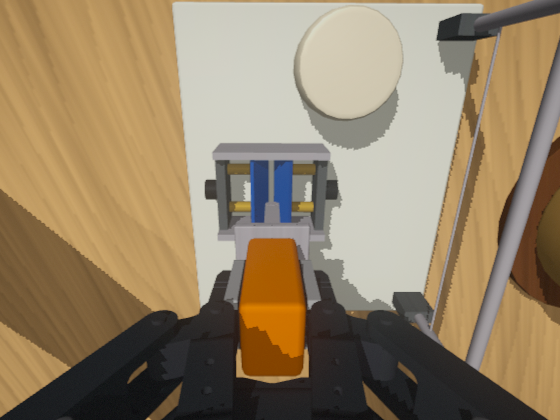

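The feeler is upright and its blade tip at (272,212) sits over the gap's column. The cheese is clear and unmoved at (350,62). I'll lower to just above the mouth.

Emit:
{"name": "drive_tool", "arguments": {"plan": "-1 -0.5 15 0 0 0 0; -1 0 15 0.4 0 0 0; -1 0 13 0.4 0 0 0; -1 0 0 0 0 0 0; -1 0 0 0 0 0 0"}}

```text
clock: 9.02
tcp_pos: [0.5361, -0.207, 0.151]
orientation: [-0.677, 0.722, -0.103, 0.097]
wrist_force: [-0.5, 0.1, -0.9]
finger_gap: 0.023
```

```bash
python3 -c "
from h import *
shot('wrist','w8')"; python3 m6.py w8; python3 rel.py 537.3 -205.9 101; sed -e "s/'w4'/'w8'/" -e '/^v=140/,$d' -e 's/80:200,195:360/80:230,195:360/' m4.py>m8.py; python3 m8.py
```

```text
clock 9.07
blade n 248 z(y=86) 13.68 slope deg -0.02
blade x [-4.65 -0.45  4.02]
handle n 2132 z(y=0) 15.64 slope 0.06
shoulder y 32.89380008666948
t 9.07 tcp [ 536. -207.  151.] yaw -16.34 gap 0.023 F [-0.1  0.4 -1.7] Tq [ 0.1  -0.    0.03]
to target, tool axes [ 0.9 49.8  4.6]  lateral only [ 1.  -0.1  1.4] down1mm [-0.001  0.998  0.065]
guide 4534 z [0.0475 0.0568 0.1175] rect [ 550.8 -172.2] [102.  101.4] 73.56
floor/board 13392 z [0.0114 0.0125 0.0137] rect [ 547.7 -179.8] [118.7 140.3] 73.74
blue rows
0 246 x -17.5 15.5 tops [-17.5  15.5] 0.0577
10 334 x -19.0 15.3 tops [-17.3  15.3] 0.0578
20 361 x -21.2 15.6 tops [-17.7  15.6] 0.0571
30 246 x -18.5 16.6 tops [-17.4  15.4] 0.0577
```

View pics/w8.png

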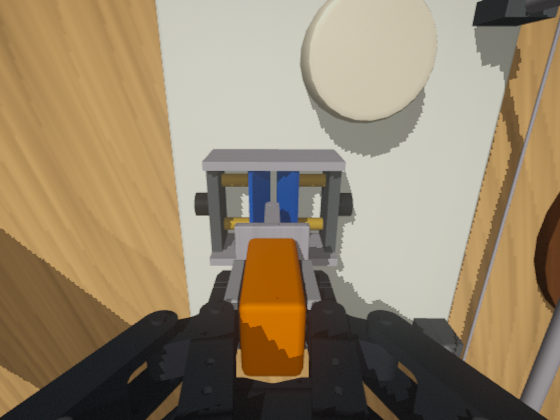

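The blade tip is about 6 mm above the mouth, within 1 mm of its centre. I'll make a small correction and go in slowly.

Emit:
{"name": "drive_tool", "arguments": {"plan": "-1 1 0 1.4 0 0 0; -1 0 5 0.3 0 0 0; -1 0 6 0.4 0 0 0; -1 0 6 0.4 0 0 0; -1 0 5 0.3 0 0 0; -1 0 0 0 0 0 0"}}

```text
clock: 9.82
tcp_pos: [0.538, -0.206, 0.1282]
orientation: [-0.677, 0.723, -0.103, 0.098]
wrist_force: [-0.3, -0.6, -2.2]
finger_gap: 0.0231
```

```bash
python3 rel.py 537.3 -205.9 101;python3 -c "
from h import *
shot('wrist','w9')"; python3 m6.py w9
```

```text
t 9.82 tcp [ 538.  -206.   128.2] yaw -16.33 gap 0.0231 F [-0.3 -0.6 -2.2] Tq [ 0.1  -0.03 -0.03]
to target, tool axes [-0.8 27.1  1.6]  lateral only [-0.7  0.  -0.2] down1mm [-0.002  0.998  0.065]
clock 9.88
blade n 253 z(y=86) 13.8 slope deg 0.15
blade x [-8.85  0.73  8.87]
handle n 2148 z(y=0) 15.7 slope 0.01
shoulder y 33.150559876241935
```

Emit:
{"name": "drive_tool", "arguments": {"plan": "-1 -0.7 0 0 0 0 0; -1 0 5 0.3 0 0 0; -1 0 5 0.3 0 0 0; -1 0 5 0.3 0 0 0; -1 0 0 0 0 0 0"}}

```text
clock: 10.5
tcp_pos: [0.5381, -0.2065, 0.1142]
orientation: [-0.676, 0.723, -0.102, 0.099]
wrist_force: [-0.7, -0.0, -1.0]
finger_gap: 0.0231
```

```bash
python3 rel.py 537.3 -205.9 101;python3 -c "
from h import *
shot('wrist','w10')"; python3 m6.py w10
```

```text
t 10.5 tcp [ 538.1 -206.5  114.2] yaw -16.34 gap 0.0231 F [-0.7 -0.  -1. ] Tq [ 0.02  0.16 -0.11]
to target, tool axes [-1.  13.2  1.2]  lateral only [-0.9 -0.   0.3] down1mm [-0.005  0.998  0.066]
clock 10.55
blade n 257 z(y=86) 13.56 slope deg -0.12
blade x [-8.67 -0.13  8.84]
handle n 2147 z(y=0) 15.62 slope -0.04
shoulder y 32.94221484398744
```

View pics/w10.png

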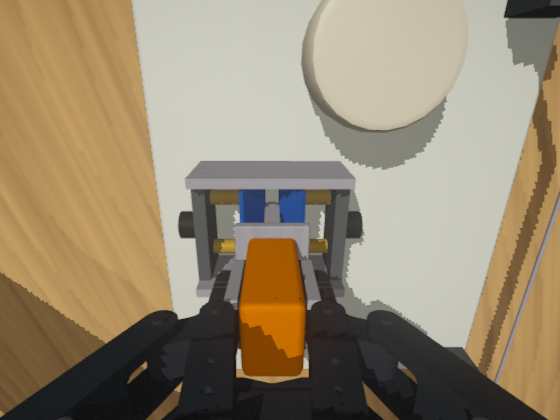

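The blade is in between the cheeks and still upright. I'll go on to the floor in small steps, watching the force.

Emit:
{"name": "drive_tool", "arguments": {"plan": "-1 -0.6 3 0.2 0 0 0; -1 0 4 0.3 0 0 0; -1 0 3 0.2 0 0 0; -1 0 0 0 0 0 0"}}

```text
clock: 11.05
tcp_pos: [0.5379, -0.2064, 0.1037]
orientation: [-0.676, 0.723, -0.102, 0.099]
wrist_force: [-1.1, 0.4, -1.3]
finger_gap: 0.0229
```

```bash
python3 rel.py 537.3 -205.9 101
```

```text
t 11.05 tcp [ 537.9 -206.4  103.7] yaw -16.34 gap 0.0229 F [-1.1  0.4 -1.3] Tq [ 0.02  0.2  -0.07]
to target, tool axes [-0.7  2.7  0.5]  lateral only [-0.7 -0.   0.3] down1mm [-0.006  0.998  0.066]
```

Emit:
{"name": "drive_tool", "arguments": {"plan": "-1 0 2 0.1 0 0 0; -1 0 2 0.1 0 0 0"}}

```text
clock: 11.3
tcp_pos: [0.5382, -0.2066, 0.1011]
orientation: [-0.676, 0.723, -0.101, 0.1]
wrist_force: [-4.8, 3.1, 19.6]
finger_gap: 0.023
```

Emit:
{"name": "drive_tool", "arguments": {"plan": "-1 0 1.5 0.1 0 0 0"}}

```text
clock: 11.42
tcp_pos: [0.5381, -0.2066, 0.1011]
orientation: [-0.676, 0.723, -0.101, 0.1]
wrist_force: [-3.8, 2.9, 14.3]
finger_gap: 0.0228
```

```bash
python3 rel.py 537.3 -205.9 101
```

```text
t 11.43 tcp [ 538.1 -206.6  101.1] yaw -16.33 gap 0.0228 F [-3.8  2.9 14.3] Tq [ 0.6   1.29 -0.16]
to target, tool axes [-1.   0.1  0.5]  lateral only [-1.  -0.   0.5] down1mm [-0.007  0.998  0.067]
```

The upward force rose to about 15–20 N and the descent stopped at TCP z = 101 mm, as predicted for home. I'll give one gentle extra press and then check.

Emit:
{"name": "drive_tool", "arguments": {"plan": "-1 -0.5 2 0 0 0 0; -1 0 1 0 0 0 0; -1 0 0 0 0 0 0"}}

```text
clock: 11.8
tcp_pos: [0.5377, -0.2064, 0.1013]
orientation: [-0.675, 0.724, -0.1, 0.1]
wrist_force: [0.4, 0.0, -1.4]
finger_gap: 0.0232
```

```bash
python3 rel.py 537.3 -205.9 101; python3 -c "
from h import *
shot('wrist','w11');shot('side','side11')
a=cv2.imread('pics/side11.png');cv2.imwrite('pics/side11c.png',cv2.resize(a[130:330,230:480],None,fx=3,fy=3))"; python3 m6.py w11
```

```text
t 11.8 tcp [ 537.7 -206.4  101.3] yaw -16.3 gap 0.0232 F [ 0.4  0.  -1.4] Tq [ 0.06  0.07 -0.06]
to target, tool axes [-0.6  0.2  0.3]  lateral only [-0.5 -0.   0.3] down1mm [-0.01   0.998  0.067]
clock 11.9
blade n 251 z(y=86) 13.6 slope deg -0.08
blade x [-8.56  0.13  8.85]
handle n 2136 z(y=0) 15.69 slope -0.06
shoulder y 32.887459536579556
```

View pics/side11c.png

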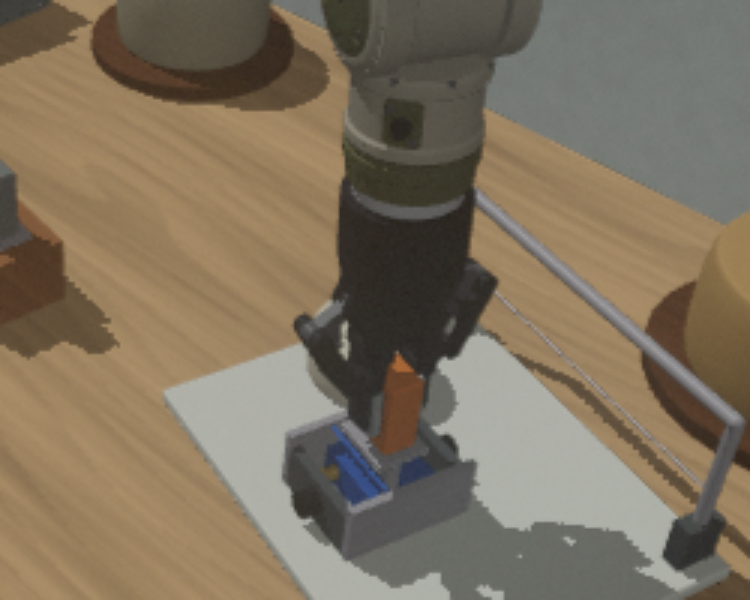

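View pics/w11.png

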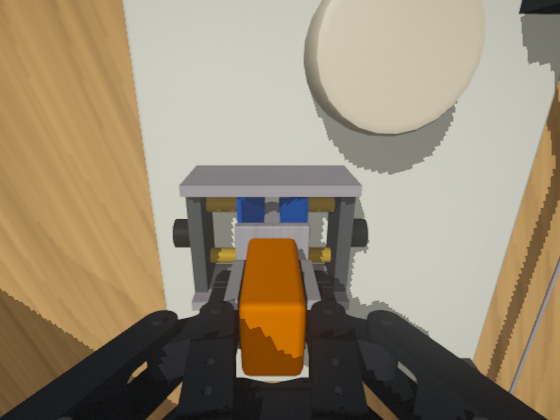

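Side and wrist pictures show the feeler upright in the guide with its shoulder just above the end plates. The shoulder top is at z ≈ 68.4 mm, against 68.5 expected for home, and tilt is about 0.1°. Time to release.

Emit:
{"name": "drive_tool", "arguments": {"plan": "1 0 0 0 0 0 0; 1 0 0 0 0 0 0; 1 0 0 0 0 0 0; 1 0 0 0 0 0 0; 1 0 0 0 0 0 0; 1 0 0 0 0 0 0"}}

```text
clock: 12.65
tcp_pos: [0.5384, -0.2067, 0.1004]
orientation: [-0.676, 0.724, -0.1, 0.1]
wrist_force: [0.5, -0.6, 0.0]
finger_gap: 0.0855
```

```bash
python3 rel.py 537.3 -205.9 101; python3 -c "
from h import *
shot('wrist','w12')"; python3 m6.py w12
```

```text
t 12.65 tcp [ 538.4 -206.7  100.4] yaw -16.29 gap 0.0855 F [ 0.5 -0.6  0. ] Tq [ 0.03  0.02 -0.04]
to target, tool axes [-1.3 -0.6  0.4]  lateral only [-1.3 -0.   0.4] down1mm [-0.01   0.998  0.067]
clock 12.7
blade n 265 z(y=86) 13.75 slope deg -2.16
blade x [-8.56  0.6   8.82]
handle n 2138 z(y=0) 15.72 slope -0.04
shoulder y 31.98286026665695
```

View pics/w12.png

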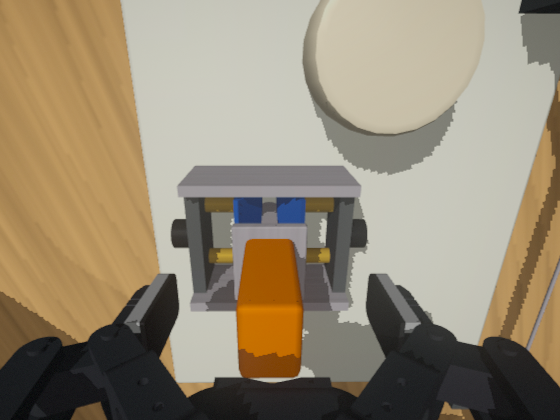

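The fingers are clear on both sides and the feeler stands at the same height. I'll retreat straight up.

Emit:
{"name": "drive_tool", "arguments": {"plan": "1 0 -15 -1 0 0 0; 1 0 -20 -1.3 0 0 0; 1 0 -30 -2 0 0 0; 1 0 -30 -2 0 0 0; 1 0 -30 -2 0 0 0; 1 0 -10 0 0 0 0; 1 0 0 -40 0 0 0; 1 0 0 0 0 0 0"}}

```text
clock: 13.7
tcp_pos: [0.5263, -0.2442, 0.2485]
orientation: [-0.675, 0.724, -0.098, 0.101]
wrist_force: [-0.9, -0.1, -0.3]
finger_gap: 0.0856
```

```bash
python3 rel.py 537.3 -205.9 101; python3 -c "
from h import *
for n in('wrist','side','scene'): shot(n,n+'13')
a=cv2.imread('pics/side13.png');cv2.imwrite('pics/side13c.png',cv2.resize(a[130:330,230:480],None,fx=3,fy=3))
p,W=cloud('wrist13'); hsv=cv2.cvtColor(p,cv2.COLOR_RGB2HSV); H,S=hsv[...,0].astype(int),hsv[...,1].astype(int); Z=W[...,2]
near=lambda x,y,r:(np.hypot(W[...,0]-x,W[...,1]-y)<r)
o=(H<25)&(S>140)&near(.537,-.207,.05)
def rep(k,P): print(k,len(P),np.median(P,0).round(4),[np.round(v,1) for v in cv2.minAreaRect((P[:,:2]*1000).astype(np.float32))])
rep('top',W[o&(Z>.118)])
ya=np.radians(-16.3);ey=np.array([-np.sin(ya),np.cos(ya)]);ex=np.array([np.cos(ya),np.sin(ya)])
d=(W[...,:2]-[.5366,-.2072]);y=d@ey;x=d@ex
m=o&(y>.01)&(y<.025)&(Z>.075)&(Z<.118)&(abs(x)<.009);f=np.polyfit(Z[m],y[m],1);print('tilt y',m.sum(),np.degrees(np.arctan(f[0])))
m=o&(abs(y)<.02)&(Z>.07)
t=o&(Z>.119);print('top x,y centre',[(np.percentile(v[t],2)+np.percentile(v[t],98))/2 for v in(x,y)])
b=m=(H>105)&(H<130)&(S>100)&near(.537,-.207,.06)&(Z>.052);print('blue x',np.percentile(x[b],[1,99]))
for n in('side13','scene13'):
    p,W=cloud(n);hs=cv2.cvtColor(p,cv2.COLOR_RGB2HSV); m=(np.hypot(W[...,0]-.62,W[...,1]+.127)<.05)&(W[...,2]>.05)&(hs[...,1]<80)
    rep('cheese '+n,W[m])
"
```

```text
t 13.7 tcp [ 526.3 -244.2  248.5] yaw -16.21 gap 0.0856 F [-0.9 -0.1 -0.3] Tq [ 0.08  0.03 -0.02]
to target, tool axes [ -2.3 144.4  49.8]  lateral only [-0.1 -2.7 39.7] down1mm [-0.015  0.998  0.068]
top 1391 [ 0.5368 -0.2055  0.1244] [array([ 536.6, -206.6]), array([32.3, 23.1]), np.float64(72.6)]
tilt y 150 0.01783190492076323
top x,y centre [np.float64(-0.0003752994575077998), np.float64(0.0008434525774462104)]
blue x [-0.01849095  0.01804419]
cheese side13 671 [ 0.6193 -0.1275  0.0567] [array([ 620.5, -126.7]), array([72. , 76.4]), np.float64(56.4)]
cheese scene13 1134 [ 0.6248 -0.1246  0.0549] [array([ 622.3, -124.3]), array([75.2, 75.6]), np.float64(24.9)]
```

View pics/side13c.png

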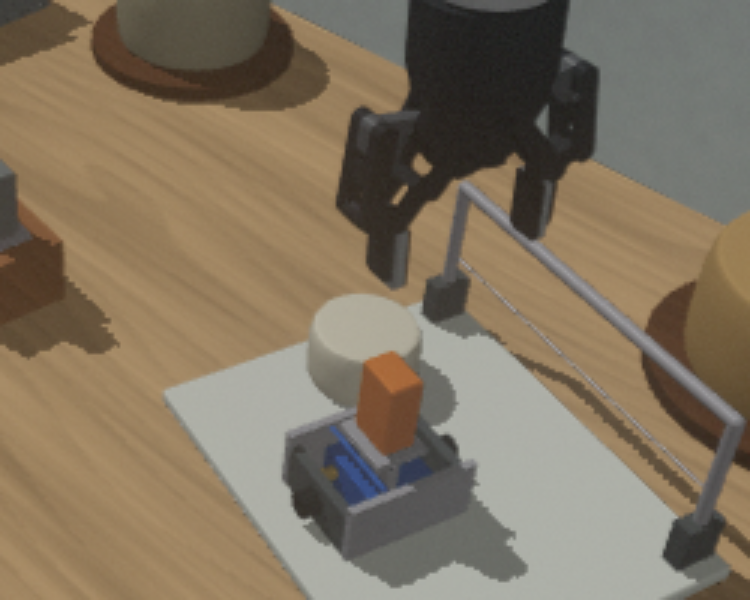

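View pics/wrist13.png

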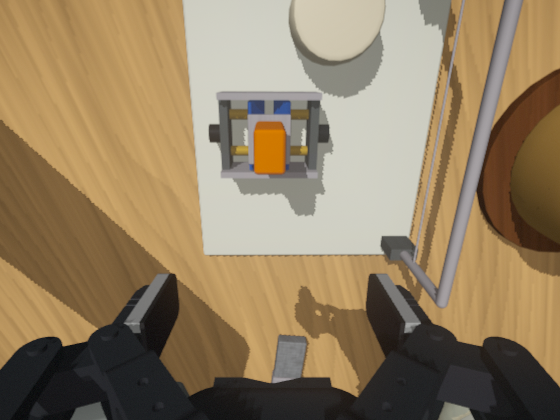

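The feeler stands upright and centred. Its handle top is at 124.4 mm against 124.5 mm expected for home, the cheese has not moved, and the gripper is well clear.

```bash
python3 -c "
from h import *
print(job.hand_in(), monitor.get_state()['clock'])"
```

```text
the job is handed in; nothing more can be done
the job is handed in; nothing more can be done
```

The orange feeler is standing in the guide's gap with its tip on the floor, held by the two blue cheeks. I let go, backed the gripper clear and handed the job in, about 14 s into the 40 s allowed.

- **On the way:** the feeler had tilted about 4° in the grip by the time I reached the guide. I levelled it and gripped harder before inserting it.
- **Fully home:** the descent stopped at the expected height with a push of about 15–20 N. After letting go, the handle top was at 124.4 mm, against 124.5 mm expected.
- **Upright and centred:** the last tilt reading was 0.02° along the gap. The handle was within about 0.4 mm of the centre across the gap and 0.8 mm along it. I did not measure tilt across the gap on its own.
- **Cheek drag:** the 2–10 N drag did not show in the force readings on the way down, which I took mostly with the arm at rest. The wrist view shows the blade between both cheeks, and their outer top edges about 4 mm farther apart than when empty, as expected.
- **Cheese:** the scene camera put it within 0.5 mm of where it started. The side camera differed by about 2.5 mm, but its view was partly blocked and that is about its accuracy, so I take the cheese as unmoved.

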